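# Seat a label roll in the diameter gauge and record it

## Task

Check the label roll with the red core on the bench gauge: stand it upright on the gauge plate and nudge it gently towards the blue head until it is fully home, touching both steel posts with the brass feeler pushed in between them; settle it there with a steady push of about 10 N for a moment (paper dents and the gauge is delicate, so never put 20 N on either). Then let go of the roll, press the green button fully down and release it, and leave the roll standing seated in the gauge. Do not disturb the other rolls and things on the table.

Things in the scene. Friction and masses are not known exactly. Their poses are not given: they have to be found in the camera images.
- sample: The roll to check: upright white label roll with blue edges and an RED core (all other rolls have black or grey cores), 36 mm wide. Cylinder 60 mm diameter, 60 mm tall, about 0.1 to 0.22 kg, stiff. Origin: centre of its underside; z up along its axis. It starts standing among the other rolls. Its paper grips: pushed on one post alone it can jam short of home.
- gauge: Bench gauge, fixed, place and yaw vary. Grey plate 220 x 220 mm, 12 mm thick; origin: centre of its underside, z up; +x points from the plate's middle to the blue head. The head (36 mm along x, 84 along y, top 62 mm above the origin, with a 42 mm dial 10 mm high on it) is clamped rigidly somewhere in a 12 mm slot along x; its setting is not reported and differs each time.
- seat_mid (a point): On the plate top, 20 mm along the gauge's +x from its origin, y = 0: the seated roll's axis with the head at mid-slot; truly it is up to 6 mm nearer or farther along x. Two steel posts on the head's -x face, 12 mm diameter, tops 58 mm above the plate, stop the roll: their axes lie 28.5 mm beyond the seated roll's axis, at y = +22 and -22 mm; the head's face is 3.5 mm off the roll.
- feeler (a joint): Brass feeler, an 8 mm round-nosed rod at y = 0 between the posts, axis 42 mm above the gauge's origin, sliding in the head along +x. Value in m: 0 is out, growing as the roll pushes it in; 0.008 when the roll touches both posts, at whatever clamp setting (0.012 is its stop). Its spring is weak (10 N/m), so a standing roll stays where it is left.
- record (a joint): Green record button, travel in m: 0 up, 0.006 fully down (about 4 N), springs back.
- record_top (a point): Centre of the green button's top face (26 mm diameter), in its black housing, pressed straight down. It sits on the gauge plate at x = -45, y = -80 mm in the gauge's frame.
- roll_a: Bystander: roll of the sample's size, with a black core; origin centre of underside.
- roll_b: Bystander: roll of the sample's size, with a black core; origin centre of underside.
- roll_c: Bystander: roll of the sample's size, with a black core; origin centre of underside.
- big_roll: Bystander: large roll, 110 mm diameter, 90 mm tall, grey core; origin centre of underside.
- tape: Bystander: tan tape ring, 80 mm diameter, 24 mm high, lying flat; origin centre of underside.
- tube: Bystander: brown cardboard core, 40 mm diameter, 75 mm tall, standing; origin centre of underside.
Not all that is in view belongs to the job. What is shaped like the sample but orange, pink or purple is not meant.

How it is judged:
By the outcome, as a careful person would: the job done as asked, in the order asked, and still so for the second after the job is handed in, with the robot touching nothing.
It also fails if it takes over 62 s, if anything falls off the work surface, if the arm or the gripper's body presses on something with over 40 N, if the wrist force passes 120 N, or if a joint passes its speed limit or range.

## Robot

A 6-joint arm with a two-finger parallel gripper is mounted at the origin on the work surface. World frame = base frame: x ahead of the robot, y to its left, z up, the work surface at z = 0. Lengths are in m, angles in rad, forces in N, time in s.
With the tool pointing down it reaches from about 0.3 to 0.875 m from the base axis. Payload 6.4 kg.
Tool frame: the origin (TCP) lies at the very end of the fingers, on their centre line; the grasp point (between the pads) lies 19 mm behind it; z points along the fingers, y is the line along which they close (so a half turn about z gives the same grasp; the last joint's range is limited). The gripper opens to 85 mm and grips with 20 to 120 N. Pads are 22 mm wide; open, the fingers measure 114 mm over their backs; the gripper's body (76 mm by 85 mm) begins 54 mm behind the grasp point. The pads swing forward as they close: fully open they stand 13 mm farther back than shut.
Start: joints at [0.949, 0.181, 1.607, -0, 1.354, -0.206], TCP at [0.232, 0.526, 0.231] pointing down, gripper open.
Joint ranges: [-2.99, 2.99], [-0.89, 2.07], [0.3, 2.58], [-1.14, 4.28], [0, 2.63], [-3.12, 3.12]. Speed limits (rad/s): [2.57, 2.57, 3.01, 3.14, 3.14, 3.14].

## Interface

Orientations are given as a unit quaternion [w, x, y, z].
In Python, from bench import get_obs, optics, workorder gives the robot as it stands.
- The arm moves only by the shell command python3 -m jog 'ROWS'. ROWS is a JSON list that holds a single list of rows (three levels of brackets), with 1 to 10 rows, each of 7 numbers: dx, dy, dz in units of 20 mm, then a rotation vector rx, ry, rz in units of 0.05 rad, then the opening from 0.0 (shut) to 1.0 (fully open); each row is the pose to reach, as a shift and turn from the pose commanded when the command began, along the tool's axes at that moment; what a row does not reach only later rows make up. A row lasts 1/8 s, in which the tool goes at most 0.0625 m and 0.188 rad, less where a joint would pass 70% of its speed; a pose out of reach is approached as far as the arm can. The fingers move at their own pace and stop on an object; the grip force is fixed at half the most. Time passes only in rows, so rows that do not move let the fingers close. It prints the time, the measured TCP pose, the force, the opening and the grip force at its end. Input that does not fit is refused with a message, and nothing moves.
- get_obs(): the state, without advancing time (a new reading comes with each control period).
- optics.camera(name): name is "scene" or "side" or "wrist"; returns (picture, depth): 384x512x3 uint8, blue, green, red; 384x512 float32, m along the optical axis (not along the pixel's ray), 0 where there is no reading.
- optics.camera_params(name): a dict with "fovy" (degrees; the focal length in pixels is half the picture's height over the tangent of half this angle, whatever the lens; pixels are square), "cx", "cy" (the principal point, pixels), "dist" ([k1, k2, p1, p2, k3] as OpenCV has them; the pictures are not rectified), "view" (4x4, takes a point from world to camera coordinates). Camera axes: x right, y up, looking along -z (the intrinsics and any distortion apply to the point x, -y, -z); pixel columns grow to the right and rows downward; lengths in m; the calibration is good to about 2 mm. A picture is of the moment at which its call begins: read the wrist's pose just before it. camera_params takes no time and is no camera call; for the wrist camera it gives the pose at the moment of the call.
- workorder.hand_in(): hands the job in; it is judged then, once.
The state is a dict: "time_s": time; "q": joint angles; "dq": joint speeds; "joint_efforts": joint torques, N m; "eef_pos": TCP position; "eef_rot": TCP orientation; "wrist_force": force on the tool from outside, world axes, zero at the start; "torque": the same for the moment, N m; "opening": opening from 0.0 (shut) to 1.0 (fully open); "grasp_force": force on a finger pad.
Only numpy, scipy, OpenCV 4.12 (cv2) and the standard library are available. Lean on these libraries where they do the work, as an engineer would, in place of code of your own. Each camera call takes 0.05 s, during which the arm holds its last target. There are 200 camera calls.

## Working session

There is one attempt and no reset: what is moved stays moved. The work goes in short steps, Python scripts to look and compute and a shell command to move; the robot and the scene stay as the last step left them, time stands still between calls to the robot, and variables do not carry over. Pictures are saved under pics/ and viewed, at most 10 in all, crops included, and the job is handed in when it is done.

```bash
mkdir -p pics
cat > h.py <<'E'
import numpy as np, cv2
from bench import get_obs, optics, workorder
def par(n):
    p=optics.camera_params(n); f=192/np.tan(np.radians(p['fovy'])/2)
    K=np.array([[f,0,p['cx']],[0,f,p['cy']],[0,0,1.]]); return K,np.array(p['dist'],float),np.array(p['view'])
def ray(P,uv):
    K,d,V=P; x,y=cv2.undistortPoints(np.array([[uv]],float),K,d)[0,0]
    R=V[:3,:3]; c=-R.T@V[:3,3]; return c,R.T@np.array([x,-y,-1.])
def onz(P,uv,z):
    c,r=ray(P,uv); return c+r*(z-c[2])/r[2]
def dep(P,D,uv):
    c,r=ray(P,uv); u,v=map(int,uv); w=D[v-1:v+2,u-1:u+2]; w=w[w>0]; return c+r*np.median(w)
def proj(P,X):
    K,d,V=P; X=np.atleast_2d(X)@V[:3,:3].T+V[:3,3]; X=X*[1,-1,-1]
    return cv2.projectPoints(X,np.zeros(3),np.zeros(3),K,d)[0][:,0]
def tri(a,b):
    A=[];B=[]
    for c,r in (a,b):
        r=r/np.linalg.norm(r); M=np.eye(3)-np.outer(r,r); A.append(M);B.append(M@c)
    return np.linalg.solve(sum(A),sum(B))
E
python3 - <<'E'
from h import *
import pickle
o=get_obs(); print(o)
S={}
for n in('scene','side','wrist'):
    P=par(n); im,D=optics.camera(n); S[n]=(P,im,D); print(n,np.linalg.inv(P[2])[:3,3].round(3),P[1])
    cv2.imwrite(f'pics/{n}0.png',im)
pickle.dump(S,open('s0.pkl','wb'))
a=np.hstack([cv2.resize(S[n][1],(400,300)) for n in('side','wrist')]); cv2.imwrite('pics/sw0.png',a)
cv2.imwrite('pics/scene0b.png',cv2.resize(S['scene'][1],(800,600),interpolation=cv2.INTER_CUBIC))
E
```

```text
{'time_s': 0.0, 'q': array([ 9.48709270e-01,  1.81548838e-01,  1.60804136e+00,  3.22166027e-05,
        1.35377424e+00, -2.06307105e-01]), 'dq': array([ 1.54979251e-03,  6.50731957e-04,  3.97648328e-05, -4.27023876e-04,
       -8.39521685e-04,  7.94456112e-05]), 'joint_efforts': array([-1.54245910e-03, -4.44865930e+01, -3.51342452e+01, -4.01683037e-04,
        8.83716886e-03,  3.00581644e-05]), 'eef_pos': array([0.23188954, 0.52555559, 0.23036364]), 'eef_rot': array([-3.70928254e-04,  2.06399095e-01,  9.78467490e-01, -8.04649142e-04]), 'wrist_force': array([ 0.63146999,  0.14206322, -0.257934  ]), 'torque': array([ 0.01990796, -0.00369604,  0.0228653 ]), 'grasp_force': 0.0, 'opening': 0.999632018766092}
scene [1.324 0.265 1.055] [-0.15924094  0.          0.          0.          0.        ]
side [ 0.163 -0.667  0.972] [-0.11806981  0.          0.          0.          0.        ]
wrist [0.173 0.551 0.374] [0.02879023 0.         0.         0.         0.        ]
```

View pics/scene0b.png

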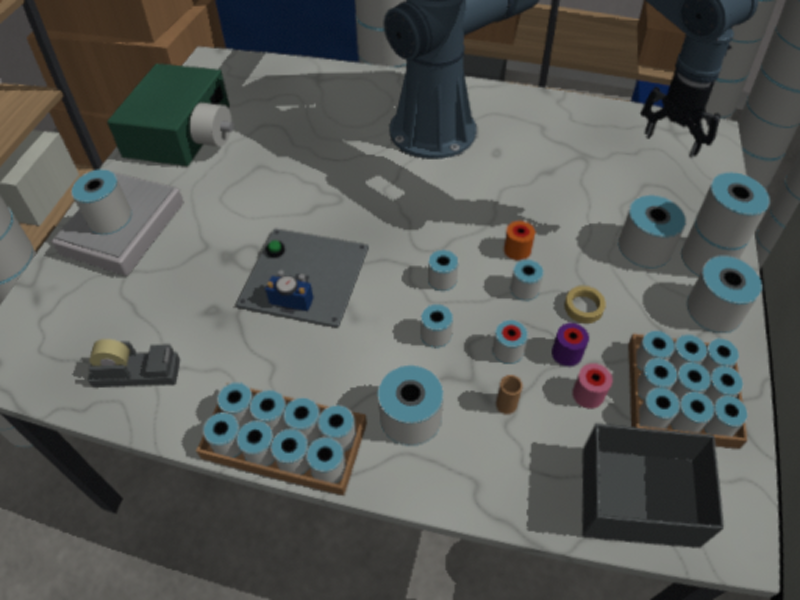

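View pics/sw0.png

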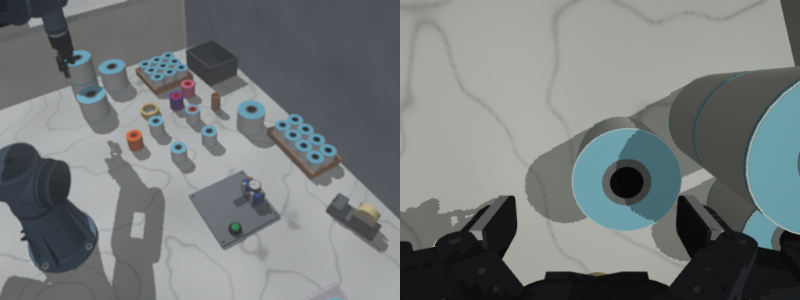

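Scene view, in 512-px coordinates: the red-core candidates are a white roll with blue edges at (327,213), an orange one at (333,150), a purple one at (366,216) and a pink one at (381,242). I choose the white one with blue edges. The gauge plate is at about (195,176), with its blue head near (186,185) and the green button at (176,157). Next I take close crops from both cameras.

Run:
```python
from h import *
import pickle
S=pickle.load(open('s0.pkl','rb'))
def crop(n,x,y,w,h,k): return cv2.resize(S[n][1][y:y+h,x:x+w],(w*k,h*k),interpolation=cv2.INTER_CUBIC)
a=np.hstack([crop('scene',145,140,100,75,4),crop('scene',265,145,100,75,4)])
b=np.hstack([crop('side',240,215,120,100,4)[:300,:400],crop('side',190,110,100,75,4)])
cv2.imwrite('pics/crops1.png',np.vstack([a,b]))
for n,uvs in(('scene',[(327,213),(280,204),(283,167),(338,172),(333,150),(366,216),(381,242),(373,195),(326,247),(262,252)]),('side',[(246,138)])):
    P,im,D=S[n]
    for uv in uvs: print(n,uv,onz(P,uv,.06).round(3),dep(P,D,uv).round(3))
```

```text
scene (327, 213) [0.618 0.283 0.06 ] [0.62  0.283 0.063]
scene (280, 204) [0.618 0.144 0.06 ] [0.619 0.144 0.062]
scene (283, 167) [0.477 0.123 0.06 ] [0.479 0.124 0.062]
scene (338, 172) [0.457 0.294 0.06 ] [0.46  0.294 0.064]
scene (333, 150) [0.367 0.267 0.06 ] [0.369 0.267 0.061]
scene (366, 216) [0.602 0.395 0.06 ] [0.604 0.394 0.062]
scene (381, 242) [0.68  0.444 0.06 ] [0.682 0.444 0.062]
scene (373, 195) [0.521 0.409 0.06 ] [0.473 0.417 0.001]
scene (326, 247) [0.73  0.297 0.06 ] [0.72  0.297 0.042]
scene (262, 252) [0.786 0.131 0.06 ] [0.803 0.135 0.092]
side (246, 138) [0.622 0.289 0.06 ] [0.62  0.286 0.063]
```

View pics/crops1.png

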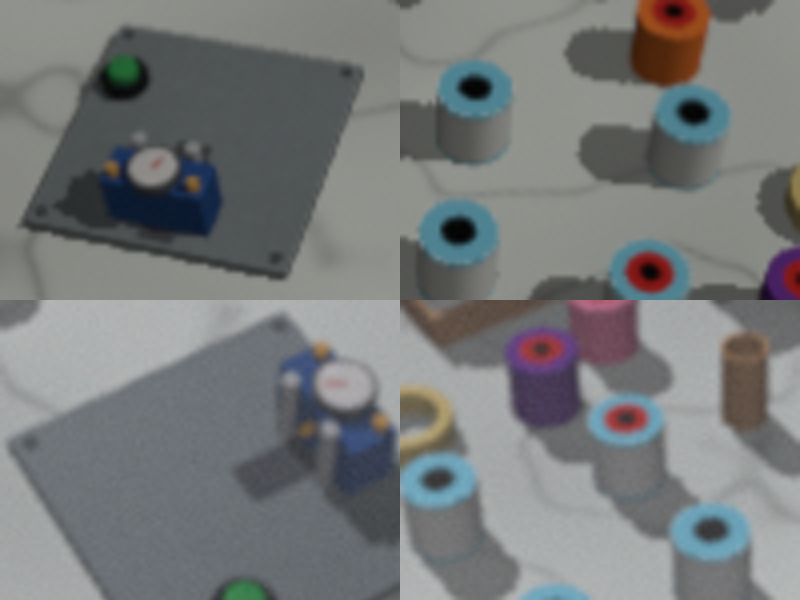

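The crop confirms the sample: a white roll with blue edges and a red core, at scene (327.5,213) and side (246.5,139.5). The gauge crop gives the plate corners, posts, dial and button, so I locate the gauge from these.

Run:
```python
from h import *
import pickle
S=pickle.load(open('s0.pkl','rb')); A=S['scene'][0];B=S['side'][0]
T=lambda u,v:print(tri(ray(A,u),ray(B,v)).round(4))
print('sample');T((327.5,213),(246.5,139.5))
print('dial');T((183.2,181.7),(326.2,236.5))
print('button');T((175.7,157.5),(301,287.5))
print('posts')
T((179.7,174.5),(322.5,247));T((193.2,177),(312.7,235))
C=[onz(A,u,.012)[:2] for u in((175.5,147),(235.7,157.5),(217,208),(150.5,195.5))]
print(np.round(C,4),np.mean(C,0),[np.linalg.norm(C[i]-C[i-1]).round(3) for i in range(4)])
for i in range(4): d=C[i]-C[i-1];print(np.degrees(np.arctan2(d[1],d[0])))
o=get_obs();from scipy.spatial.transform import Rotation as R
q=o['eef_rot'];print(R.from_quat(q[[1,2,3,0]]).as_matrix().round(3))
W=S['wrist'][0][2];M=R.from_quat(q[[1,2,3,0]]).as_matrix()
c=np.linalg.inv(W);print('cam in tool',M.T@(c[:3,3]-o['eef_pos']),M.T@c[:3,:3])
```

```text
sample
[0.6192 0.2833 0.0605]
dial
[ 0.614  -0.1583  0.0709]
button
[ 0.4944 -0.2337  0.0334]
posts
[ 0.5884 -0.1795  0.0694]
[ 0.588  -0.1357  0.0687]
[[ 0.4314 -0.2627]
 [ 0.4312 -0.0461]
 [ 0.6437 -0.0454]
 [ 0.6474 -0.2655]] [ 0.53844706 -0.154922  ] [np.float64(0.216), np.float64(0.217), np.float64(0.212), np.float64(0.22)]
179.27499749899988
90.04122111109311
0.1935577398157288
-89.04018366678017
[[-0.915  0.404 -0.001]
 [ 0.404  0.915 -0.001]
 [ 0.    -0.001 -1.   ]]
cam in tool [ 0.06471901 -0.00073863 -0.14319067] [[ 1.18497657e-03  9.65852312e-01  2.59090538e-01]
 [ 9.99999286e-01 -1.18443021e-03 -1.58211372e-04]
 [ 1.54065841e-04  2.59090541e-01 -9.65853026e-01]]
```

The gauge is at about (0.539,-0.155), yaw about 0, with the head near mid-slot. The sample is at (0.619,0.283) and its top measured 0.0605, which matches the stated height. I move over the gauge first, with tool x = -world x, to refine with the wrist camera.

The rows are not in the units I measure in: shifts go in units of 20 mm and turns go in units of 0.05 rad. I convert before sending: -0.52 m is -26, -0.514 m is -25.7, -0.416 rad is -8.32.

```bash
python3 -m jog '[[[-26, -25.7, -1.5, 0, 0, -8.32, 1], [-26, -25.7, -1.5, 0, 0, -8.32, 1], [-26, -25.7, -1.5, 0, 0, -8.32, 1], [-26, -25.7, -1.5, 0, 0, -8.32, 1], [-26, -25.7, -1.5, 0, 0, -8.32, 1], [-26, -25.7, -1.5, 0, 0, -8.32, 1], [-26, -25.7, -1.5, 0, 0, -8.32, 1], [-26, -25.7, -1.5, 0, 0, -8.32, 1], [-26, -25.7, -1.5, 0, 0, -8.32, 1], [-26, -25.7, -1.5, 0, 0, -8.32, 1]]]'
python3 -m jog '[[[0, 0, 0, 0, 0, 0, 1]]]'
python3 - <<'E'
from h import *
print(get_obs()['eef_pos'],get_obs()['dq'].round(2))
E
```

```text
time_s: 1.4
eef_pos: [0.4587, -0.0497, 0.2568]
eef_rot: [0.0, 0.0, 1.0, 0.0]
wrist_force: [0.5, 0.3, 0.0]
opening: 1.005
grasp_force: 0.0
time_s: 1.52
eef_pos: [0.4592, -0.0514, 0.2566]
eef_rot: [-0.0, 0.003, 1.0, -0.0]
wrist_force: [0.2, 1.1, 0.2]
opening: 1.003
grasp_force: 0.0
[ 0.45924561 -0.05141545  0.25656458] [ 0.07 -0.03  0.05  0.03  0.03  0.04]
```

Converted, -0.104 m is -5.2, -0.04 m is -2.

```bash
python3 -m jog '[[[-2, -5.2, 0, 0, 0, 0, 1], [-2, -5.2, 0, 0, 0, 0, 1], [-2, -5.2, 0, 0, 0, 0, 1], [-2, -5.2, 0, 0, 0, 0, 1]]]'
python3 - <<'E'
from h import *
import pickle
P=par('wrist');im,D=optics.camera('wrist');pickle.dump((P,im,D),open('w1.pkl','wb'))
cv2.imwrite('pics/w1.png',cv2.resize(im,(800,600),interpolation=cv2.INTER_CUBIC))
g=np.array([.539,-.155,0])
print(get_obs()['eef_rot'])
print(proj(P,g+[[.11,.11,.012],[.11,-.11,.012],[-.11,-.11,.012],[-.11,.11,.012],[.0485,.022,.07],[.0485,-.022,.07],[-.045,-.08,.034]])*800/512)
E
```

```text
time_s: 2.02
eef_pos: [0.4979, -0.1503, 0.2561]
eef_rot: [-0.001, -0.0, 1.0, 0.001]
wrist_force: [0.1, 0.6, -0.6]
opening: 1.001
grasp_force: 0.0
[-4.04510154e-04 -6.67266516e-04  9.99999582e-01  4.76173435e-04]
[[523.20610572 445.49103675]
 [250.52335657 445.33738117]
 [229.29228517 161.93547639]
 [543.75339557 162.56069713]
 [418.81222275 406.06958091]
 [353.50217466 406.02108029]
 [271.03794893 259.49345084]]
```

View pics/w1.png

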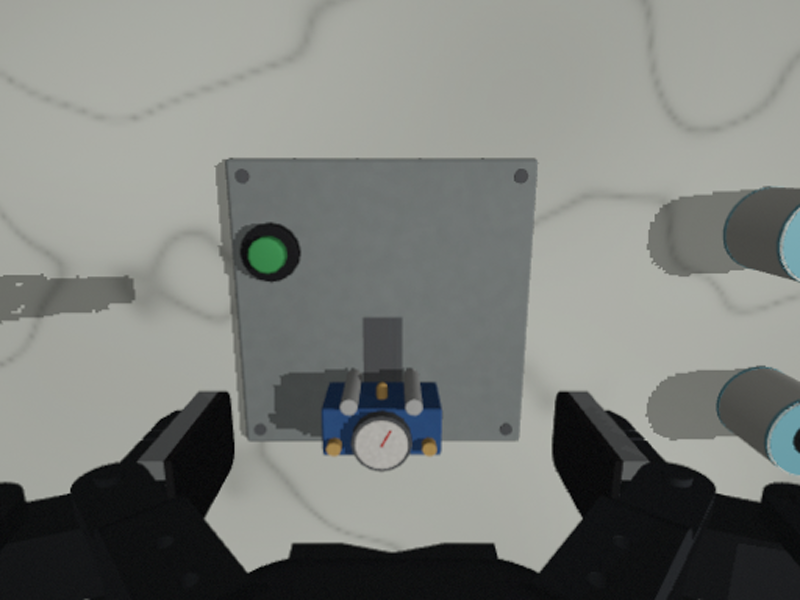

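The wrist view shows the plate corners at (228,160), (536,159), (520,440) and (243,440). The post tops are at (349,407) and (413,406), the button at (268,255) and the dial at (382,443), all in 800-px coordinates. I compute the gauge pose from these.

Run:
```python
from h import *
import pickle
P,im,D=pickle.load(open('w1.pkl','rb')); s=512/800
S=pickle.load(open('s0.pkl','rb'));A=S['scene'][0];B=S['side'][0]
C=np.array([onz(P,(u*s,v*s),.012)[:2] for u,v in((228,160),(536,159),(520,440),(243,440))]);print(C.round(4),C.mean(0))
for i in range(4):d=C[i]-C[i-1];print(np.linalg.norm(d).round(4),np.degrees(np.arctan2(d[1],d[0])).round(2))
for u,v,z in((349,407,.07),(413,406,.07),(268,255,.034),(382,443,.072)): print(onz(P,(u*s,v*s),z).round(4),dep(P,D,(u*s,v*s)).round(4))
for n,a,b,w in(('btn',(175.7,157.5),(301,287.5),(268*s,255*s)),('dial',(183.2,181.7),(326.2,236.5),(382*s,443*s))):
    print(n,tri(ray(A,a),ray(P,w)).round(4),tri(ray(B,b),ray(P,w)).round(4))
```

```text
[[ 0.4277 -0.2658]
 [ 0.4266 -0.0506]
 [ 0.6441 -0.0479]
 [ 0.6442 -0.2707]] [ 0.53566582 -0.15874348]
0.2166 178.7
0.2152 90.3
0.2175 0.71
0.2228 -89.97
[ 0.5882 -0.18    0.07  ] [ 0.5877 -0.18    0.0711]
[ 0.5875 -0.1369  0.07  ] [ 0.5869 -0.137   0.0713]
[ 0.4909 -0.2369  0.034 ] [ 0.4908 -0.2368  0.0346]
[ 0.6139 -0.1579  0.072 ] [ 0.613  -0.1578  0.0738]
btn [ 0.4913 -0.237   0.0293] [ 0.4911 -0.236   0.0392]
dial [ 0.6138 -0.1574  0.0719] [ 0.616  -0.1579  0.0682]
```

Gauge yaw is about 0. The posts are at x=0.588 with mid y=-0.158, so the seat axis is about (0.559,-0.158). The button is at (0.491,-0.237), top at 0.034. Next I go above the sample.

Converted, 0.437 m is 21.85, -0.1 m is -5.

```bash
python3 -m jog '[[[-5, 21.85, 1.5, 0, 0, 0, 1], [-5, 21.85, 1.5, 0, 0, 0, 1], [-5, 21.85, 1.5, 0, 0, 0, 1], [-5, 21.85, 1.5, 0, 0, 0, 1], [-5, 21.85, 1.5, 0, 0, 0, 1], [-5, 21.85, 1.5, 0, 0, 0, 1], [-5, 21.85, 1.5, 0, 0, 0, 1], [-5, 21.85, 1.5, 0, 0, 0, 1], [-5, 21.85, 1.5, 0, 0, 0, 1], [-5, 21.85, 1.5, 0, 0, 0, 1]]]'
python3 - <<'E'
from h import *
import pickle
P=par('wrist');im,D=optics.camera('wrist');pickle.dump((P,im,D),open('w2.pkl','wb'))
cv2.imwrite('pics/w2.png',im)
print(get_obs()['eef_rot'],proj(P,[[.619,.283,.06]]))
E
```

```text
time_s: 3.32
eef_pos: [0.5979, 0.2846, 0.2269]
eef_rot: [0.0, 0.0, 1.0, -0.0]
wrist_force: [0.2, -0.7, -0.4]
opening: 1.001
grasp_force: 0.0
[ 1.01792338e-04  5.03181479e-04  9.99999858e-01 -1.40473490e-04] [[250.44469819 201.81799362]]
```

View pics/w2.png

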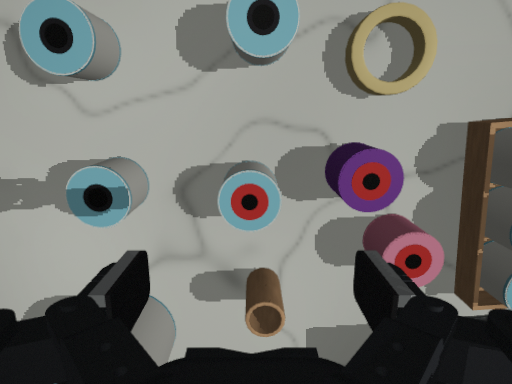

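The wrist view shows the sample's red core at (249,201), with its top centred between the fingers. The neighbours (black core at (98,197), purple at (371,182), tube at (265,320)) are clear. I descend and grip gently.

```bash
python3 -m jog '[[[-1.05, -0.15, 0, 0, 0, 0, 1], [-1.05, -0.15, 3, 0, 0, 0, 1], [-1.05, -0.15, 6, 0, 0, 0, 1], [-1.05, -0.15, 8.5, 0, 0, 0, 1], [-1.05, -0.15, 10, 0, 0, 0, 1], [-1.05, -0.15, 10.6, 0, 0, 0, 1], [-1.05, -0.15, 10.6, 0, 0, 0, 1]]]'
python3 -m jog '[[[0, 0, 0, 0, 0, 0, 0.8], [0, 0, 0, 0, 0, 0, 0.74], [0, 0, 0, 0, 0, 0, 0.7], [0, 0, 0, 0, 0, 0, 0.69], [0, 0, 0, 0, 0, 0, 0.69], [0, 0, 0, 0, 0, 0, 0.69]]]'
```

```text
time_s: 4.25
eef_pos: [0.6195, 0.2816, 0.0148]
eef_rot: [-0.0, 0.0, 1.0, -0.0]
wrist_force: [0.5, 0.6, 1.2]
opening: 1.004
grasp_force: 0.0
time_s: 5.0
eef_pos: [0.6203, 0.2827, 0.0164]
eef_rot: [0.001, -0.0, 1.0, 0.0]
wrist_force: [-1.4, -1.5, 5.6]
opening: 0.695
grasp_force: 28.6
```

```bash
python3 -m jog '[[[0, 0, 0, 0, 0, 0, 0.697], [0, 0, 0, 0, 0, 0, 0.697], [0, 0, 0, 0, 0, 0, 0.697]]]'
```

```text
time_s: 5.38
eef_pos: [0.6203, 0.2827, 0.0164]
eef_rot: [0.001, -0.0, 1.0, 0.0]
wrist_force: [-1.4, -1.7, 5.8]
opening: 0.702
grasp_force: 19.6
```

```bash
python3 -m jog '[[[0, 0, -1, 0, 0, 0, 0.699], [0, 0, -3, 0, 0, 0, 0.699], [0, 0, -6, 0, 0, 0, 0.699], [0, 0, -6, 0, 0, 0, 0.699]]]'
python3 -m jog '[[[0.4, -2.25, 0, 0, 0, 0, 0.699], [0.85, -5, 0, 0, 0, 0, 0.699], [1.35, -7.75, 0, 0, 0, 0, 0.699], [1.8, -10.5, 0, 0, 0, 0, 0.699], [2.3, -13.25, 0, 0, 0, 0, 0.699], [2.75, -16, 0, 0, 0, 0, 0.699], [3.25, -18.75, 0, 0, 0, 0, 0.699], [3.6, -21, 0, 0, 0, 0, 0.699], [3.8, -22.05, 0, 0, 0, 0, 0.699], [3.8, -22.05, 0, 0, 0, 0, 0.699]]]'
```

```text
time_s: 5.88
eef_pos: [0.6235, 0.2838, 0.1429]
eef_rot: [0.006, -0.0, 1.0, 0.002]
wrist_force: [0.3, -0.5, -1.0]
opening: 0.7
grasp_force: 11.3
time_s: 7.12
eef_pos: [0.5429, -0.1593, 0.1343]
eef_rot: [-0.0, 0.001, 1.0, 0.0]
wrist_force: [-0.5, 0.4, -1.3]
opening: 0.701
grasp_force: 11.2
```

Converted, 0.102 m is 5.1, 0.09 m is 4.5.

```bash
python3 -m jog '[[[0, 0, 2.5, 0, 0, 0, 0.699], [0, 0, 4.5, 0, 0, 0, 0.699], [0, 0, 5.1, 0, 0, 0, 0.699], [0, 0, 5.1, 0, 0, 0, 0.699]]]'; python3 -m jog '[[[0, 0, 0.1, 0, 0, 0, 0.699], [0, 0, 0.1, 0, 0, 0, 0.699]]]'
```

```text
time_s: 7.62
eef_pos: [0.5434, -0.1573, 0.0324]
eef_rot: [-0.001, -0.001, 1.0, 0.0]
wrist_force: [0.6, 0.0, -0.9]
opening: 0.702
grasp_force: 11.1
time_s: 7.88
eef_pos: [0.5445, -0.1589, 0.0321]
eef_rot: [0.001, -0.0, 1.0, -0.001]
wrist_force: [-0.6, 0.6, -1.5]
opening: 0.7
grasp_force: 11.1
```

Run:
```python
from h import *
for n,(x,y,w,h) in dict(side=(230,200,133,100),scene=(130,140,133,100)).items():
    im,D=optics.camera(n); c=cv2.resize(im[y:y+h,x:x+w],(399,300),interpolation=cv2.INTER_CUBIC)
    a=c if n=='side' else np.hstack([a,c])
cv2.imwrite('pics/p1.png',a)
```

```text
(no output)
```

View pics/p1.png

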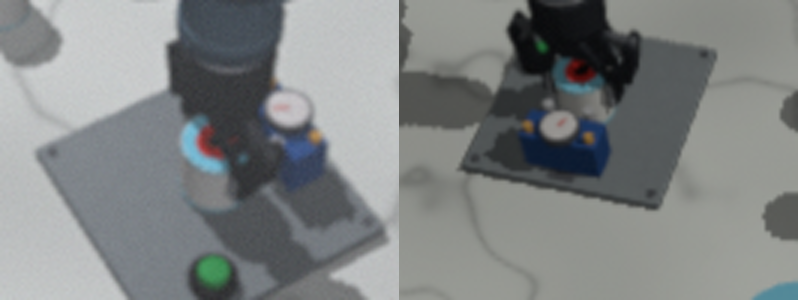

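The roll is held upright just short of the posts, hanging slightly above the plate: its top is at (210,140) in the left crop, with the head at (290,120). I lower it to contact in small steps.

```bash
python3 -m jog '[[[0, 0, 0.05, 0, 0, 0, 0.699], [0, 0, 0.1, 0, 0, 0, 0.699], [0, 0, 0.1, 0, 0, 0, 0.699]]]'; python3 -m jog '[[[0, 0, 0.05, 0, 0, 0, 0.699], [0, 0, 0.1, 0, 0, 0, 0.699], [0, 0, 0.1, 0, 0, 0, 0.699]]]'
```

```text
time_s: 8.35
eef_pos: [0.5433, -0.1585, 0.0285]
eef_rot: [-0.0, -0.0, 1.0, 0.0]
wrist_force: [-0.8, 0.7, -2.3]
opening: 0.701
grasp_force: 11.1
time_s: 8.72
eef_pos: [0.5434, -0.1586, 0.0281]
eef_rot: [-0.0, -0.0, 1.0, -0.0]
wrist_force: [-7.3, 2.3, 12.6]
opening: 0.699
grasp_force: 11.9
```

Contact made. I ease up slightly and release.

Converted, -0.0015 m is -0.075.

```bash
python3 -m jog '[[[0, 0, -0.075, 0, 0, 0, 0.699], [0, 0, -0.075, 0, 0, 0, 0.699]]]'; python3 -m jog '[[[0, 0, 0, 0, 0, 0, 0.72], [0, 0, 0, 0, 0, 0, 0.76], [0, 0, 0, 0, 0, 0, 0.9], [0, 0, 0, 0, 0, 0, 0.9], [0, 0, -1.5, 0, 0, 0, 0.9], [0, 0, -4, 0, 0, 0, 0.9], [0, 0, -6, 0, 0, 0, 0.9], [2.5, 0, -7.5, 0, 0, 0, 0.9], [2.5, 0, -7.5, 0, 0, 0, 0.4], [2.5, 0, -7.5, 0, 0, 0, 0.4]]]'
python3 - <<'E'
from h import *
import pickle
print(get_obs()['eef_pos'])
P=par('wrist');im,D=optics.camera('wrist');pickle.dump((P,im,D),open('w3.pkl','wb'))
print(proj(P,[[.5434,-.1586,.072]]))
cv2.imwrite('pics/w3.png',cv2.resize(im[130:380,120:400],(784,700),interpolation=cv2.INTER_CUBIC)[:600])
E
```

```text
time_s: 8.98
eef_pos: [0.5436, -0.1587, 0.0282]
eef_rot: [0.0, -0.0, 1.0, -0.0]
wrist_force: [0.2, 0.3, 2.6]
opening: 0.704
grasp_force: 11.1
time_s: 10.22
eef_pos: [0.4937, -0.1587, 0.1782]
eef_rot: [0.0, 0.0, 1.0, -0.0]
wrist_force: [-0.2, -0.1, -0.5]
opening: 0.484
grasp_force: 0.0
[ 0.49365107 -0.15867022  0.17817204]
[[252.33385439 256.79487669]]
```

View pics/w3.png

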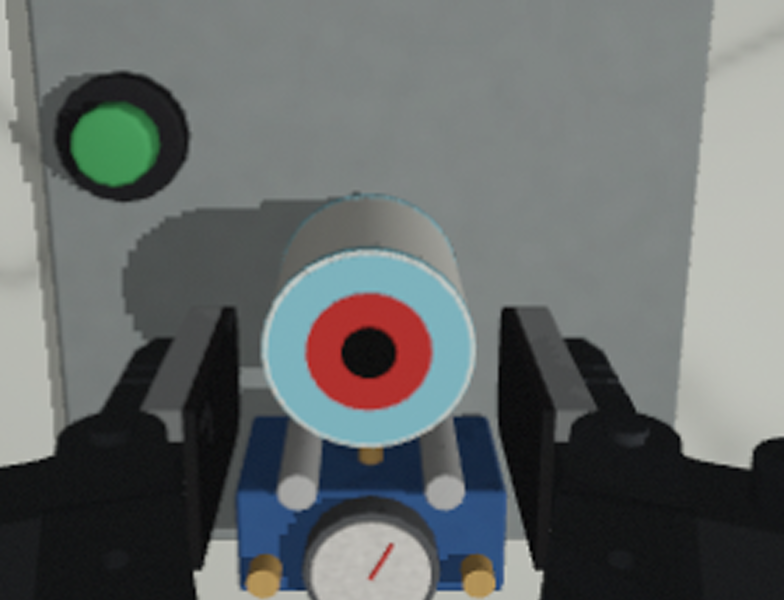

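The crop shows the roll standing, centre (369,350), posts at (297,492) and (445,492), feeler at (371,455), well aligned. I compute the remaining distance.

Run:
```python
from h import *
import pickle
P,im,D=pickle.load(open('w3.pkl','rb'))
for n,u,v,z in(('roll',369,349,.072),('pL',297,492,.07),('pR',445,492,.07),('btn',115,143,.034),('dial',371,575,.072)):
    uv=(120+u/2.8,130+v/2.8); print(n,onz(P,uv,z).round(4),dep(P,D,uv).round(4))
```

```text
roll [ 0.5415 -0.159   0.072 ] [ 0.5407 -0.159   0.0739]
pL [ 0.5885 -0.1804  0.07  ] [ 0.5879 -0.1803  0.071 ]
pR [ 0.5885 -0.1363  0.07  ] [ 0.5878 -0.1364  0.0711]
btn [ 0.4901 -0.2372  0.034 ] [ 0.4899 -0.237   0.0349]
dial [ 0.6155 -0.1583  0.072 ] [ 0.6141 -0.1583  0.0738]
```

Posts x=0.5885, so the seat is x≈0.560, y≈-0.1584. The roll is at (0.5415,-0.159), about 18 mm to go. I use the partly open fingers (0.4) as a two-point pusher behind the roll.

```bash
python3 -m jog '[[[0.5, 0, 0, 0, 0, 0, 0.4], [0.5, 0, 3, 0, 0, 0, 0.4], [0.5, 0, 5.5, 0, 0, 0, 0.4], [0.5, 0, 7.25, 0, 0, 0, 0.4], [0.5, 0, 7.85, 0, 0, 0, 0.4], [0.5, 0, 7.85, 0, 0, 0, 0.4]]]'; python3 -m jog '[[[-0.25, 0, 0, 0, 0, 0, 0.4], [-0.5, 0, 0, 0, 0, 0, 0.4], [-0.75, 0, 0, 0, 0, 0, 0.4], [-1, 0, 0, 0, 0, 0, 0.4], [-1, 0, 0, 0, 0, 0, 0.4]]]'
```

```text
time_s: 11.02
eef_pos: [0.483, -0.1583, 0.0206]
eef_rot: [-0.001, -0.0, 1.0, 0.0]
wrist_force: [-0.5, -0.1, 0.3]
opening: 0.397
grasp_force: 0.0
time_s: 11.65
eef_pos: [0.5039, -0.1586, 0.0213]
eef_rot: [0.0, -0.0, 1.0, -0.0]
wrist_force: [-0.1, 0.6, -0.2]
opening: 0.402
grasp_force: 0.0
```

```bash
python3 -m jog '[[[-0.1, 0, 0, 0, 0, 0, 0.4], [-0.2, 0, 0, 0, 0, 0, 0.4], [-0.3, 0, 0, 0, 0, 0, 0.4], [-0.4, 0, 0, 0, 0, 0, 0.4], [-0.5, 0, 0, 0, 0, 0, 0.4], [-0.6, 0, 0, 0, 0, 0, 0.4], [-0.65, 0, 0, 0, 0, 0, 0.4], [-0.65, 0, 0, 0, 0, 0, 0.4]]]'; python3 -m jog '[[[-0.05, 0, 0, 0, 0, 0, 0.4], [-0.1, 0, 0, 0, 0, 0, 0.4], [-0.15, 0, 0, 0, 0, 0, 0.4], [-0.15, 0, 0, 0, 0, 0, 0.4]]]'
```

```text
time_s: 12.65
eef_pos: [0.5165, -0.1585, 0.0211]
eef_rot: [0.0, -0.0, 1.0, -0.0]
wrist_force: [-0.5, -0.0, 0.2]
opening: 0.399
grasp_force: 0.1
time_s: 13.15
eef_pos: [0.5195, -0.1586, 0.0211]
eef_rot: [0.0, -0.0, 1.0, -0.0]
wrist_force: [-0.5, 0.2, 0.6]
opening: 0.398
grasp_force: 0.1
```

```bash
for i in 1 2 3; do :; done; python3 -m jog '[[[-0.025, 0, 0, 0, 0, 0, 0.4], [-0.05, 0, 0, 0, 0, 0, 0.4], [-0.075, 0, 0, 0, 0, 0, 0.4], [-0.1, 0, 0, 0, 0, 0, 0.4], [-0.1, 0, 0, 0, 0, 0, 0.4]]]'
python3 - <<'E'
from h import *
P=par('wrist');im,D=optics.camera('wrist')
print(get_obs()['wrist_force'],proj(P,[[.5575,-.1585,.072],[.5885,-.158,.07]]))
cv2.imwrite('pics/w4.png',cv2.resize(im[150:384,130:390],(780,702),interpolation=cv2.INTER_CUBIC)[:600])
E
```

```text
time_s: 13.78
eef_pos: [0.5215, -0.1586, 0.0211]
eef_rot: [0.0, -0.0, 1.0, -0.0]
wrist_force: [-1.2, 0.5, 0.6]
opening: 0.401
grasp_force: 0.2
[-0.96951336 -0.3853975  -0.05764265] [[253.94606878 418.22498152]
 [255.00799691 483.59351511]]
```

View pics/w4.png

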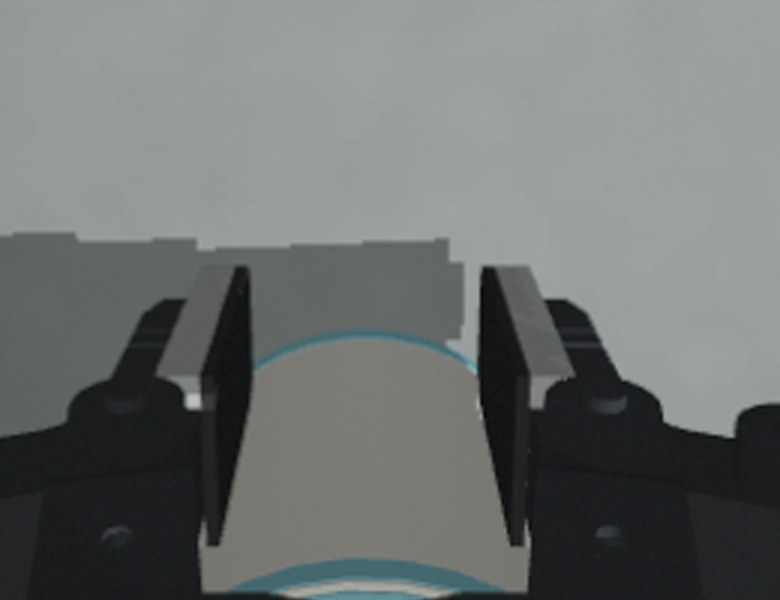

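The roll sits centred and upright between the fingertips (bottom edge at (363,335)), contacted on both sides. I keep advancing slowly and watch the force.

Converted, -0.001 m is -0.05, -0.0005 m is -0.025.

```bash
python3 -m jog '[[[-0.025, 0, 0, 0, 0, 0, 0.4], [-0.05, 0, 0, 0, 0, 0, 0.4], [-0.05, 0, 0, 0, 0, 0, 0.4]]]'; python3 -m jog '[[[-0.025, 0, 0, 0, 0, 0, 0.4], [-0.025, 0, 0, 0, 0, 0, 0.4]]]';  python3 -m jog '[[[-0.025, 0, 0, 0, 0, 0, 0.4], [-0.025, 0, 0, 0, 0, 0, 0.4]]]'
```

```text
time_s: 14.2
eef_pos: [0.5225, -0.1586, 0.0211]
eef_rot: [0.0, -0.0, 1.0, -0.0]
wrist_force: [-0.9, -0.2, 0.5]
opening: 0.401
grasp_force: 0.2
time_s: 14.45
eef_pos: [0.523, -0.1586, 0.0211]
eef_rot: [0.0, -0.0, 1.0, -0.0]
wrist_force: [-1.3, -0.1, -0.4]
opening: 0.401
grasp_force: 0.2
time_s: 14.7
eef_pos: [0.5231, -0.1585, 0.021]
eef_rot: [-0.0, -0.0, 1.0, 0.0]
wrist_force: [-2.8, -0.2, 1.1]
opening: 0.402
grasp_force: 0.4
```

Converted, -0.0002 m is -0.01.

```bash
python3 -m jog '[[[-0.01, 0, 0, 0, 0, 0, 0.4], [-0.01, 0, 0, 0, 0, 0, 0.4]]]'; python3 -m jog '[[[-0.01, 0, 0, 0, 0, 0, 0.4], [-0.01, 0, 0, 0, 0, 0, 0.4]]]'
```

```text
time_s: 14.95
eef_pos: [0.5232, -0.1584, 0.021]
eef_rot: [-0.0, -0.0, 1.0, 0.0]
wrist_force: [-3.6, 0.2, 0.9]
opening: 0.399
grasp_force: 0.6
time_s: 15.2
eef_pos: [0.5233, -0.1584, 0.0209]
eef_rot: [-0.001, -0.0, 1.0, 0.0]
wrist_force: [-5.1, 0.1, 2.1]
opening: 0.399
grasp_force: 0.8
```

y is creeping towards +y, so the roll may be bearing on the -y post first. I shift slightly +y and see whether the force drops.

Converted, 0.0003 m is 0.015.

```bash
python3 -m jog '[[[0, 0.015, 0, 0, 0, 0, 0.4], [0, 0.015, 0, 0, 0, 0, 0.4]]]'; python3 -m jog '[[[0, 0.015, 0, 0, 0, 0, 0.4], [0, 0.015, 0, 0, 0, 0, 0.4]]]'; python3 -m jog '[[[0, 0.015, 0, 0, 0, 0, 0.4], [0, 0.015, 0, 0, 0, 0, 0.4]]]'
```

```text
time_s: 15.45
eef_pos: [0.5233, -0.1582, 0.021]
eef_rot: [-0.0, -0.0, 1.0, 0.0]
wrist_force: [-5.7, 0.4, 1.0]
opening: 0.394
grasp_force: 0.8
time_s: 15.7
eef_pos: [0.5234, -0.158, 0.021]
eef_rot: [-0.0, -0.0, 1.0, 0.0]
wrist_force: [-4.6, -0.7, 0.7]
opening: 0.399
grasp_force: 0.9
time_s: 15.95
eef_pos: [0.5235, -0.1579, 0.021]
eef_rot: [-0.0, -0.0, 1.0, -0.0]
wrist_force: [-6.0, -2.5, 0.5]
opening: 0.397
grasp_force: 1.0
```

Converted, -0.0006 m is -0.03, -0.0003 m is -0.015.

```bash
python3 -m jog '[[[-0.015, -0.015, 0, 0, 0, 0, 0.4], [-0.03, -0.015, 0, 0, 0, 0, 0.4], [-0.03, -0.015, 0, 0, 0, 0, 0.4]]]'; python3 -m jog '[[[-0.015, 0, 0, 0, 0, 0, 0.4], [-0.015, 0, 0, 0, 0, 0, 0.4], [-0.015, 0, 0, 0, 0, 0, 0.4]]]'
```

```text
time_s: 16.32
eef_pos: [0.5235, -0.158, 0.0209]
eef_rot: [-0.001, -0.0, 1.0, 0.0]
wrist_force: [-6.8, -1.3, 2.2]
opening: 0.398
grasp_force: 1.4
time_s: 16.7
eef_pos: [0.5236, -0.158, 0.0209]
eef_rot: [-0.001, -0.0, 1.0, 0.0]
wrist_force: [-8.6, -0.7, 3.1]
opening: 0.399
grasp_force: 1.6
```

Firm in x with little lateral force. I bring it to about 10 N and hold.

```bash
python3 -m jog '[[[-0.015, 0, 0, 0, 0, 0, 0.4], [-0.015, 0, 0, 0, 0, 0, 0.4], [-0.015, 0, 0, 0, 0, 0, 0.4], [-0.015, 0, 0, 0, 0, 0, 0.4], [-0.015, 0, 0, 0, 0, 0, 0.4], [-0.015, 0, 0, 0, 0, 0, 0.4], [-0.015, 0, 0, 0, 0, 0, 0.4], [-0.015, 0, 0, 0, 0, 0, 0.4]]]'
python3 - <<'E'
from h import *
print(get_obs()['wrist_force'])
E
python3 -m jog '[[[0, 0, 0, 0, 0, 0, 0.4], [0, 0, 0, 0, 0, 0, 0.4], [0, 0, 0, 0, 0, 0, 0.4], [0, 0, 0, 0, 0, 0, 0.4]]]'
```

```text
time_s: 17.7
eef_pos: [0.5236, -0.1579, 0.0209]
eef_rot: [-0.002, -0.0, 1.0, 0.0]
wrist_force: [-9.4, -1.1, 3.4]
opening: 0.4
grasp_force: 1.9
[-9.37337516 -1.14622533  3.4212903 ]
time_s: 18.2
eef_pos: [0.5236, -0.158, 0.0208]
eef_rot: [-0.002, -0.0, 1.0, 0.0]
wrist_force: [-10.0, -0.7, 3.2]
opening: 0.399
grasp_force: 1.9
```

Held at 10 N. I back straight off, rise and inspect.

```bash
python3 -m jog '[[[0.1, 0, 0, 0, 0, 0, 0.4], [0.5, 0, 0, 0, 0, 0, 0.4], [1.5, 0, 0, 0, 0, 0, 0.4], [1.8, 0, 0, 0, 0, 0, 0.4], [1.8, 0, -2, 0, 0, 0, 0.4], [1.8, 0, -5, 0, 0, 0, 0.4], [1.8, 0, -7.85, 0, 0, 0, 0.5], [1.8, 0, -7.85, 0, 0, 0, 0.5], [1.8, 0, -7.85, 0, 0, 0, 0.5]]]'
python3 - <<'E'
from h import *
import pickle
P=par('wrist');im,D=optics.camera('wrist');pickle.dump((P,im,D),open('w5.pkl','wb'))
cv2.imwrite('pics/w5.png',cv2.resize(im[180:380,120:400],(784,560),interpolation=cv2.INTER_CUBIC))
E
```

```text
time_s: 19.32
eef_pos: [0.4891, -0.1579, 0.178]
eef_rot: [0.0, -0.0, 1.0, -0.0]
wrist_force: [-0.4, -0.6, -0.9]
opening: 0.497
grasp_force: 0.0
```

View pics/w5.png

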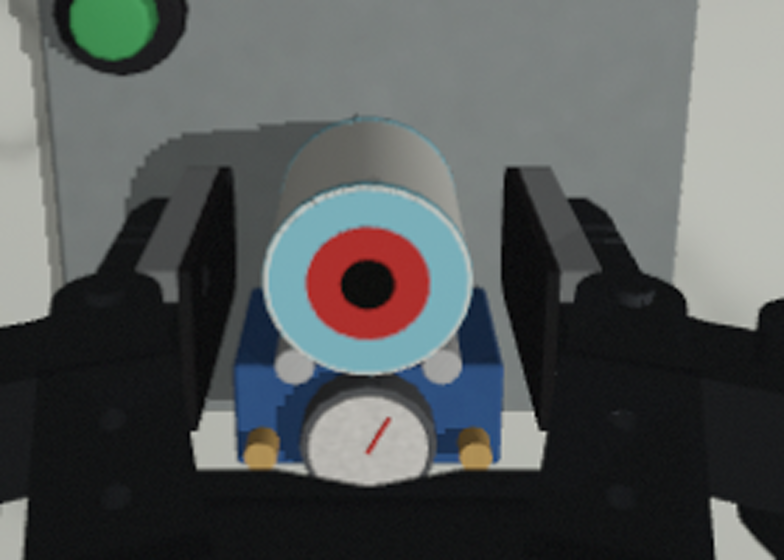

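The roll's top is at (368,280), and it touches or slightly overlaps the post tops at (295,366) and (443,366). I check the distances numerically.

Run:
```python
from h import *
import pickle
P,im,D=pickle.load(open('w5.pkl','rb'))
# roll top ellipse fit by colour (blue + red) 
hsv=cv2.cvtColor(im,cv2.COLOR_BGR2HSV)
uv=lambda u,v:(120+u/2.8,180+v/2.8)
E=[onz(P,uv(*p),.072)[:2] for p in((263,280),(472,280),(368,184),(368,375))];E=np.array(E);print(E.round(4))
print('roll c',(E[2,0]+E[3,0])/2,(E[0,1]+E[1,1])/2)
L=onz(P,uv(295,366),.07);R=onz(P,uv(443,366),.07);print(L,R)
print('btn',onz(P,uv(113,17),.034), dep(P,D,uv(113,17)))
c=np.array([(E[2,0]+E[3,0])/2,(E[0,1]+E[1,1])/2])
print([np.linalg.norm(c-p[:2]) for p in(L,R)])
```

```text
[[ 0.5591 -0.1888]
 [ 0.559  -0.1284]
 [ 0.5293 -0.1585]
 [ 0.5902 -0.1584]]
roll c 0.5597509044117385 -0.15860894621940194
[ 0.58853318 -0.18023774  0.07      ] [ 0.58847594 -0.13599908  0.07      ]
btn [ 0.48990062 -0.23728508  0.034     ] [ 0.48976017 -0.23711816  0.03461163]
[np.float64(0.0360031156026996), np.float64(0.03655590035217046)]
```

Distances to the posts are 36.0 and 36.5 mm, where 36.0 is needed. That is within noise, but I make sure of the +y post with a finer image measurement.

Run:
```python
from h import *
import pickle
for f in('w3.pkl','w5.pkl'):
    P,im,D=pickle.load(open(f,'rb'))
    k=6; I=im.astype(int)
    red=((I[:,:,2]>120)&(I[:,:,1]<90)).astype(np.uint8); red[:,:200]=0;red[:,330:]=0
    cs,_=cv2.findContours(red,cv2.RETR_EXTERNAL,cv2.CHAIN_APPROX_NONE);c=max(cs,key=cv2.contourArea);e=cv2.fitEllipse(c);r=onz(P,e[0],.072);print(f,'core',e[0],r.round(4))
    # posts tops: bright grey blobs near expected
    for y in(-.1802,-.136):
        u,v=proj(P,[[.5885,y,.07]])[0]; w=I[int(v)-9:int(v)+10,int(u)-9:int(u)+10]
        m=((w.min(2)>135)&(w.max(2)-w.min(2)<25)).astype(np.uint8)
        n,l,st,ce=cv2.connectedComponentsWithStats(m,connectivity=4)
        b=1+np.argmax(st[1:,4]); q=ce[b]+[int(u)-9,int(v)-9]; p=onz(P,q,.07)
        print(st[b],q.round(2),p.round(4),np.linalg.norm(p[:2]-r[:2]).round(4))
```

```text
w3.pkl core (251.26382446289062, 255.11167907714844) [ 0.542  -0.1595  0.072 ]
[  3   4  13  12 127] [225.95 305.48] [ 0.5883 -0.1805  0.07  ] 0.0509
[  2   4  14  12 128] [278.82 305.44] [ 0.5882 -0.1364  0.07  ] 0.0517
w5.pkl core (250.91583251953125, 280.7000427246094) [ 0.5597 -0.1589  0.072 ]
[  3   0  14  16 133] [224.98 309.97] [ 0.5878 -0.1805  0.07  ] 0.0355
[  1   3  15  13 132] [277.42 310.2 ] [ 0.588  -0.1367  0.07  ] 0.0359
```

The -y post may be touched slightly first, by at most 0.4 mm. I repeat the push biased to +y with a small dither to be sure both posts touch.

The rows are not in the units I measure in: shifts go in units of 20 mm and turns go in units of 0.05 rad. I convert before sending: 0.157 m is 7.85, 0.145 m is 7.25.

```bash
python3 -m jog '[[[0.3, 0.015, 0, 0, 0, 0, 0.4], [0.3, 0.015, 3, 0, 0, 0, 0.4], [0.3, 0.015, 5.5, 0, 0, 0, 0.4], [0.3, 0.015, 7.25, 0, 0, 0, 0.4], [0.3, 0.015, 7.85, 0, 0, 0, 0.4], [0.3, 0.015, 7.85, 0, 0, 0, 0.4]]]'; python3 -m jog '[[[-0.4, 0, 0, 0, 0, 0, 0.4], [-0.8, 0, 0, 0, 0, 0, 0.4], [-1.2, 0, 0, 0, 0, 0, 0.4], [-1.6, 0, 0, 0, 0, 0, 0.4], [-1.8, 0, 0, 0, 0, 0, 0.4], [-1.9, 0, 0, 0, 0, 0, 0.4], [-1.95, 0, 0, 0, 0, 0, 0.4], [-1.95, 0, 0, 0, 0, 0, 0.4]]]'
```

```text
time_s: 20.12
eef_pos: [0.4823, -0.1573, 0.0204]
eef_rot: [-0.001, -0.0, 1.0, 0.001]
wrist_force: [0.5, -0.1, -0.3]
opening: 0.403
grasp_force: 0.0
time_s: 21.12
eef_pos: [0.5219, -0.1576, 0.021]
eef_rot: [-0.0, -0.0, 1.0, 0.0]
wrist_force: [-0.3, -0.9, -0.1]
opening: 0.398
grasp_force: 0.0
```

Converted, -0.001 m is -0.05, -0.0005 m is -0.025.

```bash
python3 -m jog '[[[-0.025, 0, 0, 0, 0, 0, 0.4], [-0.05, 0, 0, 0, 0, 0, 0.4], [-0.05, 0, 0, 0, 0, 0, 0.4]]]'; python3 -m jog '[[[-0.025, 0, 0, 0, 0, 0, 0.4], [-0.04, 0, 0, 0, 0, 0, 0.4], [-0.04, 0, 0, 0, 0, 0, 0.4]]]'; python3 -m jog '[[[0, 0.02, 0, 0, 0, 0, 0.4], [0, 0.02, 0, 0, 0, 0, 0.4]]]'
```

```text
time_s: 21.5
eef_pos: [0.5228, -0.1576, 0.0211]
eef_rot: [-0.0, -0.0, 1.0, 0.0]
wrist_force: [-1.9, -0.1, -0.6]
opening: 0.398
grasp_force: 0.0
time_s: 21.88
eef_pos: [0.5233, -0.1577, 0.021]
eef_rot: [-0.001, -0.0, 1.0, 0.0]
wrist_force: [-4.7, -2.1, 1.8]
opening: 0.398
grasp_force: 0.8
time_s: 22.12
eef_pos: [0.5233, -0.1576, 0.021]
eef_rot: [-0.0, -0.0, 1.0, -0.0]
wrist_force: [-5.0, -2.4, 1.8]
opening: 0.399
grasp_force: 1.2
```

```bash
python3 -m jog '[[[-0.015, 0.02, 0, 0, 0, 0, 0.4], [-0.015, 0.02, 0, 0, 0, 0, 0.4]]]'; python3 -m jog '[[[-0.015, -0.02, 0, 0, 0, 0, 0.4], [-0.03, -0.045, 0, 0, 0, 0, 0.4], [-0.03, -0.045, 0, 0, 0, 0, 0.4]]]'; python3 -m jog '[[[-0.02, 0, 0, 0, 0, 0, 0.4], [-0.02, 0, 0, 0, 0, 0, 0.4], [-0.02, 0, 0, 0, 0, 0, 0.4]]]'
```

```text
time_s: 22.38
eef_pos: [0.5233, -0.1575, 0.021]
eef_rot: [-0.001, -0.0, 1.0, -0.0]
wrist_force: [-5.9, -4.0, 2.0]
opening: 0.404
grasp_force: 1.8
time_s: 22.75
eef_pos: [0.5235, -0.1578, 0.0208]
eef_rot: [-0.001, -0.0, 1.0, 0.0]
wrist_force: [-7.4, -2.3, 2.0]
opening: 0.398
grasp_force: 1.5
time_s: 23.12
eef_pos: [0.5236, -0.1578, 0.0208]
eef_rot: [-0.002, -0.0, 1.0, 0.0]
wrist_force: [-10.2, -2.4, 4.9]
opening: 0.399
grasp_force: 1.8
```

Same x (0.5236) at 10 N from either bias, so the roll is home on both posts. I hold, back off and move over the button with the fingers shut.

Converted, -0.0004 m is -0.02.

```bash
python3 -m jog '[[[0, -0.02, 0, 0, 0, 0, 0.4], [0, -0.02, 0, 0, 0, 0, 0.4], [0, -0.02, 0, 0, 0, 0, 0.4], [0, -0.02, 0, 0, 0, 0, 0.4], [0, -0.02, 0, 0, 0, 0, 0.4], [0, -0.02, 0, 0, 0, 0, 0.4]]]'; python3 -m jog '[[[0.1, 0, 0, 0, 0, 0, 0.4], [0.5, 0, 0, 0, 0, 0, 0.4], [1.5, 0, 0, 0, 0, 0, 0.4], [1.8, 0, 0, 0, 0, 0, 0.4], [1.8, 0, -2.5, 0, 0, 0, 0.2], [1.8, 0, -4, 0, 0, 0, 0], [1.8, -2, -4, 0, 0, 0, 0], [1.7, -3.95, -4, 0, 0, 0, 0], [1.7, -3.95, -3, 0, 0, 0, 0], [1.7, -3.95, -1.5, 0, 0, 0, 0]]]'; python3 -m jog '[[[0, 0, 0, 0, 0, 0, 0]]]'
```

```text
time_s: 23.88
eef_pos: [0.5236, -0.1579, 0.0207]
eef_rot: [-0.002, -0.0, 1.0, 0.0]
wrist_force: [-9.3, -1.1, 4.6]
opening: 0.399
grasp_force: 1.7
time_s: 25.12
eef_pos: [0.4925, -0.2388, 0.0519]
eef_rot: [0.002, 0.001, 1.0, -0.001]
wrist_force: [-0.3, 0.2, -0.4]
opening: -0.003
grasp_force: 0.0
time_s: 25.25
eef_pos: [0.4897, -0.2361, 0.0492]
eef_rot: [-0.002, 0.0, 1.0, 0.001]
wrist_force: [0.2, -0.2, 0.2]
opening: -0.001
grasp_force: 0.0
```

```bash
python3 -m jog '[[[0, 0, 0.4, 0, 0, 0, 0], [0, 0, 0.7, 0, 0, 0, 0], [0, 0, 0.7, 0, 0, 0, 0]]]'; python3 -m jog '[[[0, 0, 0.05, 0, 0, 0, 0], [0, 0, 0.1, 0, 0, 0, 0], [0, 0, 0.15, 0, 0, 0, 0], [0, 0, 0.2, 0, 0, 0, 0], [0, 0, 0.2, 0, 0, 0, 0]]]'; python3 -m jog '[[[0, 0, 0.05, 0, 0, 0, 0], [0, 0, 0.1, 0, 0, 0, 0], [0, 0, 0.1, 0, 0, 0, 0]]]'
```

```text
time_s: 25.62
eef_pos: [0.4912, -0.2371, 0.0372]
eef_rot: [0.0, -0.0, 1.0, -0.0]
wrist_force: [-0.3, 0.4, -0.2]
opening: 0.003
grasp_force: 0.0
time_s: 26.25
eef_pos: [0.4912, -0.2372, 0.0332]
eef_rot: [0.0, -0.0, 1.0, -0.0]
wrist_force: [0.3, -0.2, 1.1]
opening: 0.0
grasp_force: 0.7
time_s: 26.62
eef_pos: [0.4912, -0.2372, 0.0312]
eef_rot: [0.0, -0.0, 1.0, -0.0]
wrist_force: [-0.7, -0.2, 2.5]
opening: 0.001
grasp_force: 1.2
```

```bash
python3 -m jog '[[[0, 0, 0.05, 0, 0, 0, 0], [0, 0, 0.1, 0, 0, 0, 0], [0, 0, 0.1, 0, 0, 0, 0]]]';  python3 -m jog '[[[0, 0, 0.035, 0, 0, 0, 0], [0, 0, 0.075, 0, 0, 0, 0], [0, 0, 0.075, 0, 0, 0, 0]]]'
```

```text
time_s: 27.0
eef_pos: [0.4912, -0.2372, 0.0292]
eef_rot: [0.0, -0.0, 1.0, -0.0]
wrist_force: [-0.3, 0.5, 2.7]
opening: 0.001
grasp_force: 1.6
time_s: 27.38
eef_pos: [0.4913, -0.2373, 0.028]
eef_rot: [0.0, -0.0, 1.0, -0.0]
wrist_force: [-0.8, 0.5, 5.7]
opening: -0.001
grasp_force: 3.4
```

```bash
python3 -m jog '[[[0, 0, 0.03, 0, 0, 0, 0], [0, 0, 0.03, 0, 0, 0, 0], [0, 0, 0.03, 0, 0, 0, 0]]]'; python3 -m jog '[[[0, 0, -0.2, 0, 0, 0, 0], [0, 0, -1, 0, 0, 0, 0], [0, 0, -3.5, 0, 0, 0, 0], [1, 2, -6.5, 0, 0, 0, 0], [1, 4, -7.5, 0, 0, 0, 0.3], [1, 4, -7.5, 0, 0, 0, 0.5], [1, 4, -7.5, 0, 0, 0, 0.5]]]'
python3 - <<'E'
from h import *
P=par('wrist');im,D=optics.camera('wrist')
I=im.astype(int);red=((I[:,:,2]>120)&(I[:,:,1]<90)).astype(np.uint8); red[:,:200]=0;red[:,330:]=0
c=max(cv2.findContours(red,cv2.RETR_EXTERNAL,cv2.CHAIN_APPROX_NONE)[0],key=cv2.contourArea);e=cv2.fitEllipse(c);print(e,onz(P,e[0],.072))
cv2.imwrite('pics/w6.png',cv2.resize(im[130:380,120:400],(784,700),interpolation=cv2.INTER_CUBIC)[:600])
E
```

```text
time_s: 27.75
eef_pos: [0.4913, -0.2373, 0.0279]
eef_rot: [0.0, -0.0, 1.0, -0.0]
wrist_force: [-2.8, 2.0, 11.4]
opening: 0.006
grasp_force: 5.7
time_s: 28.62
eef_pos: [0.471, -0.1572, 0.1772]
eef_rot: [0.0, -0.0, 1.0, -0.0]
wrist_force: [-0.0, -0.0, 0.3]
opening: 0.5
grasp_force: 0.0
((250.05917358398438, 301.4347229003906), (37.6590690612793, 42.253334045410156), 91.63285827636719) [ 0.55987393 -0.15887981  0.072     ]
```

View pics/w6.png

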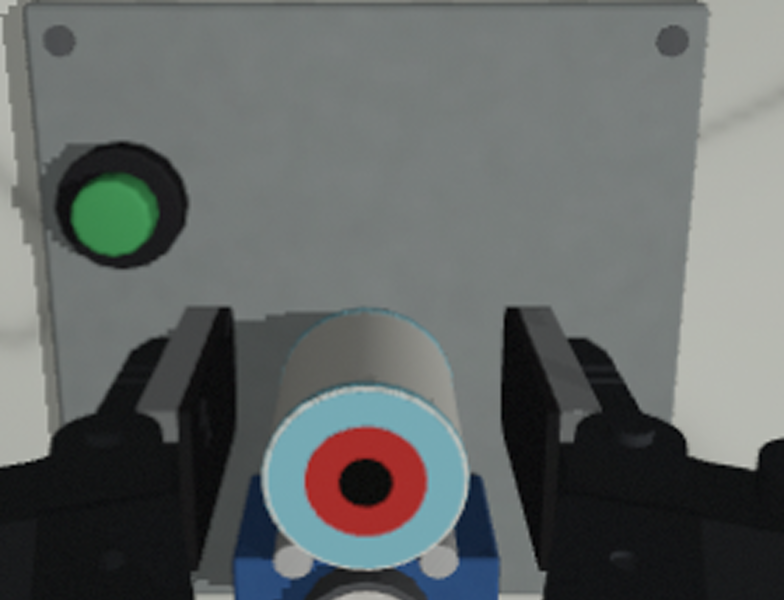

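The roll stands seated at (366,480) between the posts at (293,560) and (438,560), in the same place as before. The button at (115,215) is up again and the robot touches nothing, so I hand in.

```bash
python3 -c "
from bench import workorder
print(workorder.hand_in())"
```

```text
the job is handed in; nothing more can be done
None
```

The red-core roll stands home against both gauge posts after a steady push of about 10 N, the green button was pressed fully and released, and the job was handed in at about 29 s; the grip read 28.6 N for a moment while I picked the roll up, above the 20 N limit for the paper, before I eased it to 11 N.

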